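# Test-run the clamped disc sander

## Robot

A 6-joint arm with a two-finger parallel gripper is mounted at the origin on a cart in front of the work surface, level with it; the furniture and walls round the work are solid. World frame = base frame: x ahead of the robot, y to its left, z up, the work surface at z = 0. Lengths are in m, angles in degrees, forces in N, time in s.
With the tool pointing down it reaches from about 0.4 to 0.825 m from the base axis. Payload 7 kg.
Tool frame: the origin (TCP) lies at the very end of the fingers, on their centre line; the grasp point (between the pads) lies 19 mm behind it (ctrl.tcp_to_grasp is the distance from the TCP to the grasp point, in m); z points along the fingers, y is the direction in which the jaws open and shut (so a half turn about z gives the same grasp; the last joint's range is limited). The gripper opens to 88 mm and grips with 3 to 60 N. Pads are 19 mm wide; open, the fingers measure 130 mm over their backs; the gripper's body (78 mm by 193 mm) begins 47 mm behind the grasp point.
Start: joints at [-57.233, 20.546, 0.682, 0, -70.136, -16.507], TCP at [0.189, -0.648, 0.227] pointing down, gripper open.
Joint ranges: [-176.03, 176.03], [-82.01, 121.73], [-58.28, 71.71], [-173.87, 95.51], [-174.79, -0.11], [-173.66, 173.66]. Speed limits (degrees/s): [136.94, 136.94, 172.46, 180, 180, 180].

## Interface

Orientations are given as [roll, pitch, yaw] about the fixed x, y, z axes, in that order (R = Rz(yaw) Ry(pitch) Rx(roll)).
In Python, from plant import ctrl gives the robot as it stands.
- The arm moves only by the tool jog_arm, never from a script. Its argument "commands" is a list of rows, each an object of numbers: "x", "y", "z": the shift along the tool's x, y, z in cm; "roll": the turn about the tool's z in rad. In form: [{"x": .., "y": .., "z": .., "roll": ..}, ...]. A call has 1 to 12 rows; each row shifts and turns the commanded pose from where the row before left it, along the tool's axes as they then stand; what a row does not reach is not made up. A row lasts 1/10 s, in which the tool goes at most 50 mm and 8.59 degrees, less where a joint would pass 70% of its speed; a pose out of reach is approached as far as the arm can. A call is refused whole if a number of a shift passes 5 or a number of a turn 0.15, either way. A call with a gripper value outside its range is refused whole. "gripper" is the finger opening in cm, from 0 to 8.76, set as the call begins (left out, the last holds). The fingers move at their own pace and stop on an object; the grip force is fixed at half the most. Time passes only in rows, so rows that do not move let the fingers close. It gives the time, the measured TCP pose, the force and the opening at its end, in the units of the state.
- ctrl.get_obs(): the state, without advancing time (a new reading comes with each control period).
- ctrl.snapshot(name): name is "scene" or "side" or "wrist"; returns a dict with "image" (420x560x3 uint8, red, green, blue), "mtx" (3x3 intrinsics, pixels), "position" and "orientation" of the camera in the world; the wrist camera has in their place "hand_eye" (4x4, takes a point from camera to tool coordinates, whose origin is the TCP and whose axes are the flange's). Camera axes: x right, y up, looking along -z (the intrinsics and any distortion apply to the point x, -y, -z); pixel columns grow to the right and rows downward; lengths in m; the calibration is good to about 2 mm. A picture is of the moment at which its call begins: read the wrist's pose just before it. There is no depth.
- ctrl.close_job(): hands the job in, once; it reports no verdict.
Trained networks look in the newest picture that a camera, given by its name, has taken for a name from the list of things; names that differ only in an ending like _2 or _b are one class to them, and where a whole thing is asked for, a point or a joint stands for the part that bears it (a point fixed in the world has none). Each returns a list of dicts, best first, with "confidence" (0 to 1); they miss things now and then, are a little off and sometimes report something else, mostly with a low value. They report only what shows in the picture. A call takes as long as a camera call.
- ctrl.search_frame(camera, query): "position" ([column, row] as shares, 0 to 1, of the picture: columns of its width, rows of its height, amid what is visible of it).
- ctrl.regions_of(camera, query): "mask" (420x560 bool, what is visible of it) and "position" ([column, row] as shares, 0 to 1, of the picture: columns of its width, rows of its height, amid what is visible of it).
The state is a dict: "clock": time; "joint_pos": joint angles; "qvel": joint speeds; "tau": joint torques, N m; "tool_pos": TCP position; "orientation": TCP orientation; "force": force on the tool from outside, world axes, zero at the start; "moment": the same for the moment, N m; "opening": finger opening in m.
Only numpy, scipy, OpenCV 4.12 (cv2) and the standard library are available. Lean on these libraries where they do the work, as an engineer would, in place of code of your own. Each camera call takes 0.05 s, during which the arm holds its last target.

## Task

Give the clamped disc sander a short test run: flip the lock-off lever on its paddle switch all the way forward, toward the disc head, then press the paddle fully home against the tool body, keep it down for at least one second, and let it come right up again. Leave the lever flipped forward, and do not knock about the cups or the tin standing round it.

Things in the scene. Friction and masses are not known exactly. Their poses are not given: they have to be found in the camera images.
- sander: cordless right-angle disc sander, 320 mm long, fixed on a steel base board, disc and paddle up. Origin: on the worktop under its middle line; x axis = forward, to the disc head; z up. In this frame, mm: body 52 wide, top z 88, x -108 to 78; 76 mm disc at x 125, top z 107; black battery x -157 to -105, top z 88; board 12 thick, x -140 to 100, y -50 to 50
- lever (a joint): lock-off lever, rad: 0 = leaning back to the battery, locked; 1.1 = fully forward to the disc, its stop; starts at 0 to 0.15. Turns about a crosswise pin in the paddle (lever_pivot) and stays where it is left; pushing it 16 mm above the pin takes 2.5 N. Near 0 its toe blocks the paddle; half-way, a hard press on the paddle drives it on; past 0.8 the paddle is free. It counts as forward above 0.85
- lever_pivot (a point): the lever's pin, on the tool's middle line in the middle of the black paddle's thickness; in the sander's frame about x = -10 mm, z = 104 mm while the paddle is up
- lever_tip (a point): middle of the top edge of the lever's flat steel tab, 31 mm from the pin; tab 30 mm wide across the tool, 5 mm thick (top bead 8 mm). With the lever at 0 the tab leans back 0.5 rad from upright, at 1.1 it leans forward 0.6 rad. Push its rear face toward the head
- paddle (a joint): paddle switch, rad: 0 = up (rear end raised, released); 0.12 = fully home, flat on the body; home counts from 0.105. Hinged crosswise near the head, 80 mm ahead of the lever's pin. Sprung up: at paddle_pad it takes about 2.5 N to start and 7 N to hold home. With the lever locked it stops at 0.01 to 0.03
- paddle_pad (a point): the place to press: top of the flat black paddle (36 mm wide, 5 mm thick, free flat stretch 60 mm long), on the middle line, 55 mm behind the lever's pin, 135 mm behind the hinge. Goes down 16 mm from up to home. While up, the surface slopes up to the rear by 0.12 rad
- cup_1: turned aluminium cup (grey or white), 36 mm across and 43 mm high, standing upright; origin at the centre of its underside. A bystander: stands on the worktop to the left of the sander
- cup_2: turned aluminium cup (grey or white), 36 mm across and 43 mm high, standing upright; origin at the centre of its underside. A bystander: stands on the worktop to the left of the sander
- cup_3: turned aluminium cup (grey or white), 36 mm across and 43 mm high, standing upright; origin at the centre of its underside. A bystander: stands on the worktop to the left of the sander
- cup_4: turned aluminium cup (grey or white), 36 mm across and 43 mm high, standing upright; origin at the centre of its underside. A bystander: stands on the small steel shelf (12 mm high) at the right of the sander's base board, about 68 mm to the right of the tool's middle line
- cup_5: turned aluminium cup (grey or white), 36 mm across and 43 mm high, standing upright; origin at the centre of its underside. A bystander: stands on the small steel shelf (12 mm high) at the right of the sander's base board, about 68 mm to the right of the tool's middle line
- tin: round tin with a green lid, 69 mm across, 28 mm high, on the worktop left of the sander; origin at the centre of its underside. A bystander

How it is judged (in metres and radians):
On the way, in this order (a step that is already met when the one before it is completed fails the run):
1. the lock-off lever is flipped forward while the paddle is still up (value of joint lever above 0.85 rad and value of joint paddle below 0.04 rad), for 0.2 s.
2. the paddle is pressed fully home against the body for one second (value of joint lever above 0.85 rad and value of joint paddle above 0.105 rad), for 1 s.
At the end, for the whole second after the job is handed in: the paddle is right up again (below 0.02 rad) and at rest, with the lock-off lever still forward (above 0.85 rad) (value of joint lever above 0.85 rad and value of joint paddle below 0.02 rad and velocity of joint paddle below 0.05 rad/s); the robot touches nothing.
It fails at once if a cup or the tin is pushed more than 30 mm or knocked over (distance of any of cup_1, cup_2, cup_3, cup_4, cup_5, tin from where it was at the start of the episode above 0.03 m or angle between any of cup_1, cup_2, cup_3, cup_4, cup_5, tin's own z axis and vertical above 0.6 rad).
It also fails if it takes over 45 s, if anything falls off the work surface, if the arm or the gripper's body presses on something with over 40 N, if the wrist force passes 120 N, or if a joint passes its speed limit or range.

## Working session

There is one attempt and no reset: what is moved stays moved. The work goes in short steps, Python scripts to look and compute and a tool call to move; the robot and the scene stay as the last step left them, time stands still between calls to the robot, and variables do not carry over. Pictures are saved under pics/ and viewed, and the job is handed in when it is done.

Besides the shell and the picture viewer there is one more tool, called after "Emit:" as name(argument=value, ...) on one line, values as JSON. jog_arm: Moves the arm, as the interface text tells. Its arguments: {"type":"object","properties":{"commands":{"type":"array"},"gripper":{"type":"number"}},"required":["commands"]}

```bash
mkdir -p pics; ls
cat > h.py <<'E'
import numpy as np, cv2
from plant import ctrl
from scipy.spatial.transform import Rotation as R
E
python3 - <<'E'
from h import *
o=ctrl.get_obs();print(o)
for c in ["scene","side","wrist"]:
    s=ctrl.snapshot(c); cv2.imwrite(f"pics/{c}0.png",s["image"][:,:,::-1])
    print({k:v for k,v in s.items() if k!="image"})
    for q in ["sander","lever_pivot","lever_tip","paddle_pad","cup_1","tin"]:
        print(c,q,[(np.round(np.array(d["position"])*[560,420],1),round(d["confidence"],2)) for d in ctrl.search_frame(c,q)])
E
```

```text
pics
{'clock': 0.0, 'joint_pos': array([-5.72340796e+01,  2.05916497e+01,  6.33989813e-01, -1.76332335e-02,
       -7.01350555e+01, -1.65067995e+01]), 'qvel': array([ 0.08526581,  0.0223545 , -0.07097054,  0.02364737,  0.0432481 ,
        0.07468566]), 'tau': array([-1.33384838e-04, -5.82720816e+01,  2.93060714e+01,  6.99717432e+00,
        6.96364456e-03, -1.15057460e-04]), 'tool_pos': array([ 0.18881566, -0.64755773,  0.22562972]), 'orientation': array([ 1.79906396e+02, -1.04522169e-02, -1.63746876e+02]), 'force': array([-0.16650347,  0.65737695,  0.8184693 ]), 'moment': array([-0.02491938,  0.01202759,  0.03395017]), 'opening': 0.08764468518307211}
{'mtx': array([[520.28122139,   0.        , 281.76252401],
       [  0.        , 520.28122139, 210.86477996],
       [  0.        ,   0.        ,   1.        ]]), 'position': array([-0.030206  ,  0.72936098,  0.49952745]), 'orientation': array([  63.39753822,   -1.59457201, -127.29874991])}
scene sander [(array([308.3, 248.1]), 0.75)]
scene lever_pivot [(array([307.5, 200.1]), 0.63)]
scene lever_tip [(array([308.5, 197.6]), 0.7), (array
[... 948 characters left out ...]
 0.55), (array([268.2, 190.5]), 0.42)]
side tin [(array([211.1, 251.5]), 0.77)]
{'mtx': array([[346.26554666,   0.        , 277.18340163],
       [  0.        , 346.26554666, 211.7638849 ],
       [  0.        ,   0.        ,   1.        ]]), 'hand_eye': array([[ 6.53388956e-04,  9.69652161e-01,  2.44487750e-01,
         6.49228376e-02],
       [ 9.99999622e-01, -4.93235583e-04, -7.16280307e-04,
         1.04276599e-03],
       [-5.73952689e-04,  2.44488126e-01, -9.69652116e-01,
        -1.59097756e-01],
       [ 0.00000000e+00,  0.00000000e+00,  0.00000000e+00,
         1.00000000e+00]])}
wrist sander []
wrist lever_pivot []
wrist lever_tip []
wrist paddle_pad []
wrist cup_1 []
wrist tin []
```

View pics/scene0.png

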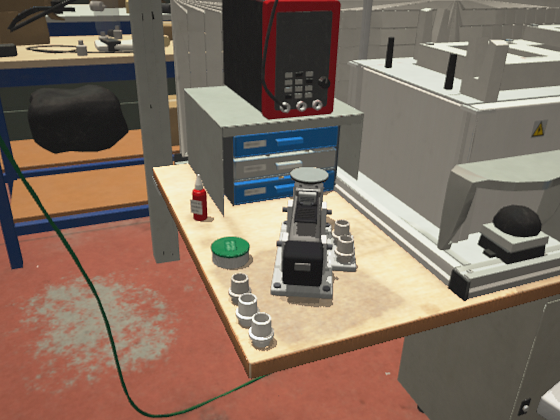

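View pics/side0.png

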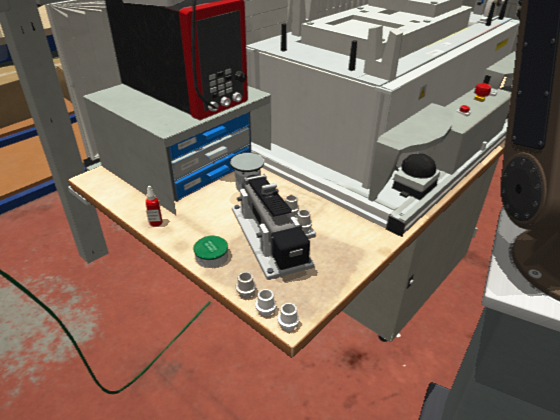

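Run:
```python
import cv2
a=cv2.imread("pics/scene0.png")[150:310,250:370]; cv2.imwrite("pics/sc_z.png",cv2.resize(a,None,fx=4,fy=3.7,interpolation=cv2.INTER_CUBIC))
a=cv2.imread("pics/side0.png")[140:290,210:330]; cv2.imwrite("pics/si_z.png",cv2.resize(a,None,fx=4,fy=4,interpolation=cv2.INTER_CUBIC))
```

```text
(no output)
```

View pics/sc_z.png

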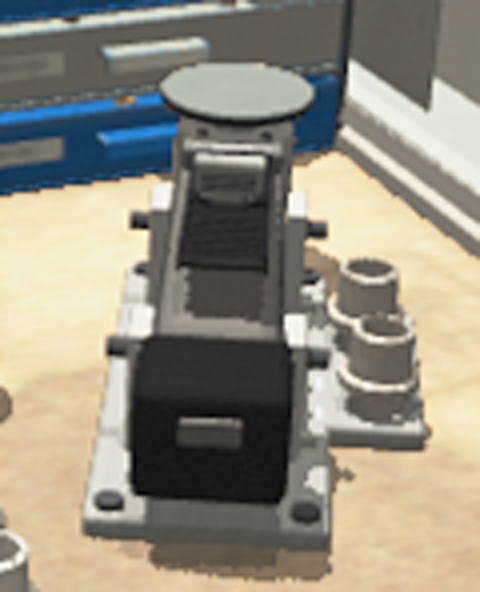

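View pics/si_z.png

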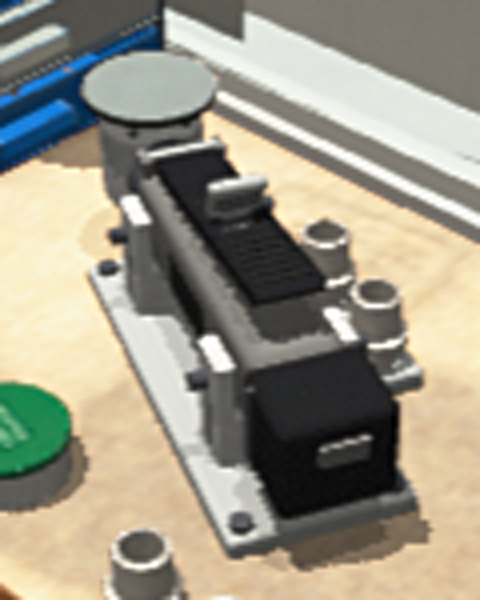

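```bash
cat >> h.py <<'E'
def proj(s,P,o=None):
    P=np.atleast_2d(P)
    Rm=R.from_euler('xyz',s["orientation"],degrees=True).as_matrix()
    c=(P-s["position"])@Rm; c=c*[1,-1,-1]
    u=c@np.array(s["mtx"]).T
    return u[:,:2]/u[:,2:]
def wcam(s,o):
    T=np.eye(4);T[:3,:3]=R.from_euler('xyz',o["orientation"],degrees=True).as_matrix();T[:3,3]=o["tool_pos"]
    W=T@s["hand_eye"]
    return dict(mtx=s["mtx"],position=W[:3,3],orientation=R.from_matrix(W[:3,:3]).as_euler('xyz',degrees=True),image=s["image"])
def s2w(p,P):
    P=np.atleast_2d(P)/1000.
    return P@R.from_euler('z',p[2]).as_matrix().T+[p[0],p[1],0]
E
cat > fit.py <<'E'
from h import *
from scipy.optimize import least_squares
S={c:ctrl.snapshot(c) for c in ["scene","side"]}
D=[("scene",[125,0,107],[309.25,174.9]),("scene",[-140,50,12],[271,290.5]),("scene",[-140,-50,12],[332.5,294]),
("side",[125,0,107],[247.25,162]),("side",[-140,50,12],[267,276]),("side",[-140,-50,12],[313,264]),("side",[100,50,12],[232.5,208])]
def f(p): return np.concatenate([(proj(S[c],s2w(p,P))[0]-u) for c,P,u in D])
r=least_squares(f,[0.6,0,-1.5]);p=r.x
print(p,np.degrees(p[2]),np.round(r.fun.reshape(-1,2),1))
for n,P in dict(pivot=[-10,0,104],pad=[-65,0,113],tip0=[-10-31*np.sin(.5),0,104+31*np.cos(.5)]).items():
    w=s2w(p,P)[0];print(n,np.round(w,4),[np.round(proj(S[c],w)[0],1) for c in S])
# cups
for q,z in [("cup_1",.02),("tin",.028)]:
  for c in S:
    for d in ctrl.search_frame(c,q):
        u=np.array(d["position"])*[560,420]
        K=S[c]["mtx"];ray=np.array([(u[0]-K[0,2])/K[0,0],-(u[1]-K[1,2])/K[1,1],-1])
        ray=R.from_euler('xyz',S[c]["orientation"],degrees=True).apply(ray)
        t=(z-S[c]["position"][2])/ray[2];w=S[c]["position"]+t*ray
        print(q,c,np.round(w,3),round(d["confidence"],2))
np.save("p.npy",p)
E
python3 fit.py
```

```text
[ 0.59160822  0.18541109 -0.73079953] -41.871728968820044 [[ 0.4 -0.8]
 [-0.9 -0.3]
 [ 0.1  0.6]
 [-0.  -0.8]
 [-0.3  0.9]
 [ 2.  -0. ]
 [-1.4 -1.6]]
pivot [0.5842 0.1921 0.104 ] [array([307.1, 205.3]), array([267.8, 194.6])]
pad [0.5432 0.2288 0.113 ] [array([306.1, 214.9]), array([277.6, 206.1])]
tip0 [0.5731 0.202  0.1312] [array([307.6, 194.6]), array([270.3, 187.2])]
cup_1 scene [0.554 0.359 0.02 ] 0.98
cup_1 scene [0.501 0.377 0.02 ] 0.87
cup_1 scene [0.541 0.134 0.02 ] 0.73
cup_1 scene [0.44 0.39 0.02] 0.67
cup_1 scene [0.597 0.097 0.02 ] 0.59
cup_1 side [0.542 0.359 0.02 ] 0.79
cup_1 side [0.535 0.124 0.02 ] 0.75
cup_1 side [0.492 0.379 0.02 ] 0.74
cup_1 side [0.439 0.394 0.02 ] 0.7
cup_1 side [0.583 0.077 0.02 ] 0.55
tin scene [0.631 0.325 0.028] 0.93
tin side [0.641 0.319 0.028] 0.87
```

View pics/wrist0.png

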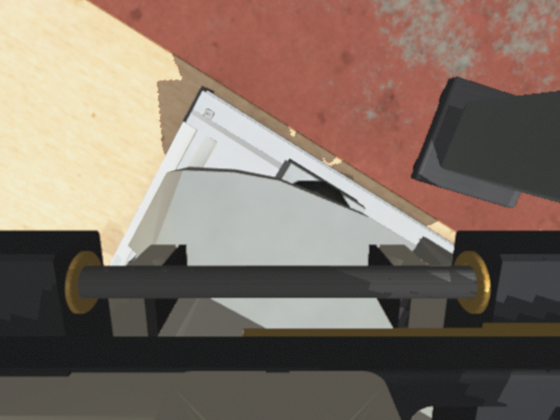

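Run:
```python
from h import *
for c in ["scene","side"]:
    s=ctrl.snapshot(c); im=s["image"][:,:,::-1].copy()
    for z,col in [(0,(0,0,255)),(.2,(0,255,0)),(.4,(255,0,0))]:
      for x in np.arange(0.2,1.01,.2):
        for y in np.arange(-.8,.61,.2):
            u=proj(s,[x,y,z])[0]
            if 0<u[0]<560 and 0<u[1]<420:
                cv2.circle(im,tuple(int(v) for v in u),2,col,-1); cv2.putText(im,f"{x*10:.0f},{y*10:.0f}",tuple(int(v)+2 for v in u),0,.3,col)
    cv2.imwrite(f"pics/grid_{c}.png",cv2.resize(im,None,fx=1.42,fy=1.42))
```

```text
(no output)
```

View pics/grid_scene.png

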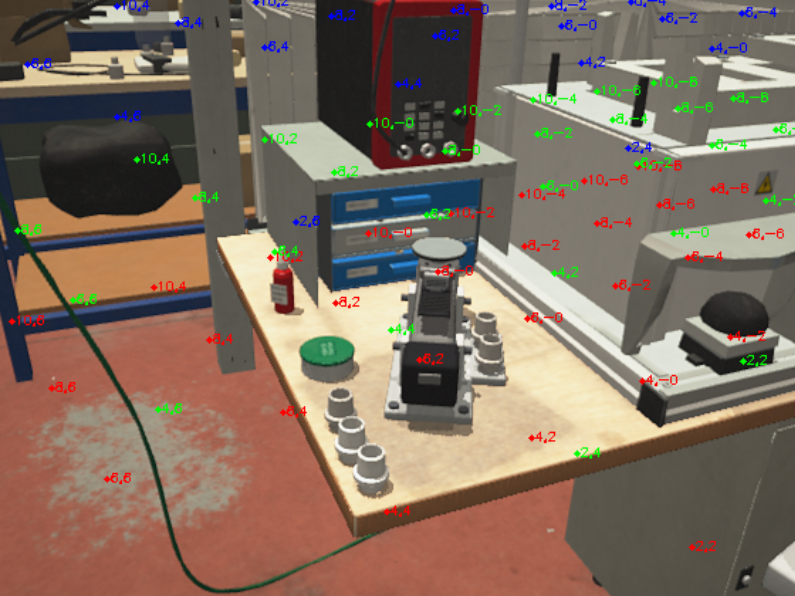

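View pics/grid_side.png

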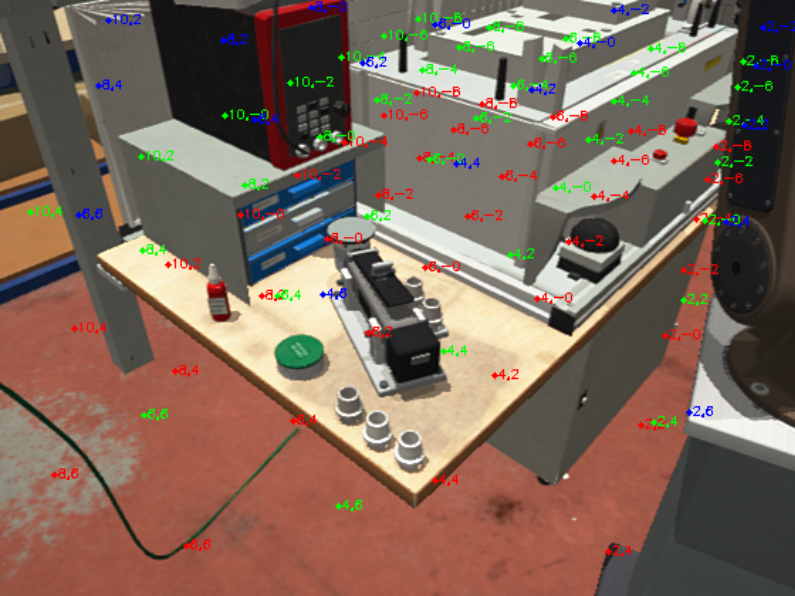

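The fit puts the sander at about (0.592, 0.185) with yaw −41.9°. The disc points away from the cameras, and the lever stands upright at about scene (308,193) and side (269,186). The cups are left and right as described. I'll raise the arm first, because the start pose is over a machine.

Emit:
jog_arm(commands=[{"z": -5},{"z": -5},{"z": -5},{"z": -5},{"z": -5}], gripper=0)

```text
validation failed for argument at $.co...
```

Emit:
jog_arm(commands=[{"x": 0,"y": 0,"z": -5,"roll": 0},{"x": 0,"y": 0,"z": -5,"roll": 0},{"x": 0,"y": 0,"z": -5,"roll": 0},{"x": 0,"y": 0,"z": -5,"roll": 0},{"x": 0,"y": 0,"z": -5,"roll": 0}], gripper=0)

```text
clock: 1.95
tool_pos: [0.1886, -0.6475, 0.4791]
orientation: [-179.9, 0.0, -163.7]
force: [-0.5, -2.2, 0.1]
opening: 0.0533
```

Emit:
jog_arm(commands=[{"x": -3.3,"y": 3.2,"z": 0,"roll": 0},{"x": -3.3,"y": 3.2,"z": 0,"roll": 0},{"x": -3.3,"y": 3.2,"z": 0,"roll": 0},{"x": -3.3,"y": 3.2,"z": 0,"roll": 0},{"x": -3.3,"y": 3.2,"z": 0,"roll": 0},{"x": -3.3,"y": 3.2,"z": 0,"roll": 0},{"x": -3.3,"y": 3.2,"z": 0,"roll": 0},{"x": -3.3,"y": 3.2,"z": 0,"roll": 0},{"x": -3.3,"y": 3.2,"z": 0,"roll": 0},{"x": -3.3,"y": 3.2,"z": 0,"roll": 0}])

```text
clock: 2.95
tool_pos: [0.4165, -0.2466, 0.477]
orientation: [-180.0, 0.1, -163.7]
force: [0.8, 0.7, 0.4]
opening: 0.0004
```

Emit:
jog_arm(commands=[{"x": -2.3,"y": 3.75,"z": 0,"roll": 0},{"x": -2.3,"y": 3.75,"z": 0,"roll": 0},{"x": -2.3,"y": 3.75,"z": 0,"roll": 0},{"x": -2.3,"y": 3.75,"z": 0,"roll": 0},{"x": -2.3,"y": 3.75,"z": 0,"roll": 0},{"x": -2.3,"y": 3.75,"z": 0,"roll": 0},{"x": -2.3,"y": 3.75,"z": 0,"roll": 0},{"x": -2.5,"y": 3.7,"z": 0,"roll": 0},{"x": -2.5,"y": 3.7,"z": 0,"roll": 0},{"x": -2.5,"y": 3.7,"z": 0,"roll": 0},{"x": -2.5,"y": 3.7,"z": 0,"roll": 0}])

```text
clock: 4.05
tool_pos: [0.5519, 0.2206, 0.4769]
orientation: [180.0, 0.0, -163.7]
force: [0.8, -0.8, 0.7]
opening: 0.0003
```

Emit:
jog_arm(commands=[{"x": 0,"y": 0,"z": 0,"roll": -0.142},{"x": 0,"y": 0,"z": 0,"roll": -0.142},{"x": 0,"y": 0,"z": 0,"roll": -0.142},{"x": 0,"y": 0,"z": 0,"roll": -0.142},{"x": 0,"y": 0,"z": 0,"roll": -0.142},{"x": 0,"y": 0,"z": 0,"roll": -0.142},{"x": 0,"y": 0,"z": 0,"roll": -0.142},{"x": 0,"y": 0,"z": 0,"roll": -0.142},{"x": 0,"y": 0,"z": 0,"roll": -0.142},{"x": 0,"y": 0,"z": 0,"roll": -0.142}])

```text
clock: 5.05
tool_pos: [0.5518, 0.2187, 0.4767]
orientation: [-180.0, 0.0, -82.0]
force: [0.1, 0.0, -0.4]
opening: 0.0004
```

Emit:
jog_arm(commands=[{"x": 0,"y": 0,"z": 4,"roll": -0.142},{"x": 0,"y": 0,"z": 4,"roll": -0.142},{"x": 0,"y": 0,"z": 4,"roll": -0.142},{"x": 0,"y": 0,"z": 4,"roll": -0.142},{"x": 0,"y": 0,"z": 4,"roll": -0.142},{"x": 0,"y": 0,"z": 0,"roll": 0},{"x": 0,"y": 0,"z": 0,"roll": 0}])

```text
clock: 5.75
tool_pos: [0.5522, 0.2187, 0.2776]
orientation: [180.0, -0.0, -41.9]
force: [-1.0, 0.1, 1.2]
opening: 0.0007
```

Run:
```python
from h import *
p=np.load("p.npy")
o=ctrl.get_obs(); s=wcam(ctrl.snapshot("wrist"),o)
im=s["image"][:,:,::-1].copy()
cv2.imwrite("pics/w1.png",im)
for P in [[125,0,107],[-140,50,12],[-140,-50,12],[100,50,12],[100,-50,12],[-10,0,104],[-25,15,131],[-25,-15,131],[-65,0,113],[-157,26,88],[-157,-26,88],[-105,26,88]]:
    u=proj(s,s2w(p,P))[0]; print(P,u)
    cv2.circle(im,tuple(int(round(v)) for v in u),2,(0,0,255),-1)
cv2.imwrite("pics/w1m.png",im)
for q in ["lever_pivot","lever_tip","paddle_pad"]:
    print(q,[(np.round(np.array(d["position"])*[560,420],1),round(d["confidence"],2)) for d in ctrl.search_frame("wrist",q)])
```

```text
[125, 0, 107] [276.36475084 -12.15757068]
[-140, 50, 12] [238.12581685 246.19107856]
[-140, -50, 12] [315.19423192 246.1565151 ]
[100, 50, 12] [232.19599286  45.04678978]
[100, -50, 12] [320.85334759  45.03274751]
[-10, 0, 104] [276.4902118  149.65221321]
[-25, 15, 131] [259.47463695 169.03785581]
[-25, -15, 131] [293.4474662  169.02639955]
[-65, 0, 113] [276.52063503 208.27477804]
[-157, 26, 88] [252.90395795 284.47193461]
[-157, -26, 88] [300.31672933 284.44805296]
[-105, 26, 88] [252.04921535 239.42604315]
lever_pivot [(array([274.7, 153.7]), 0.83), (array([164.7, 165.7]), 0.59)]
lever_tip [(array([274.7, 151.8]), 0.79)]
paddle_pad [(array([276.2, 144.8]), 0.61)]
```

View pics/w1m.png

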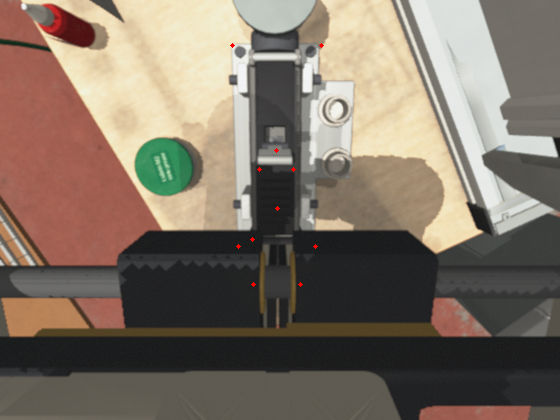

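Run:
```python
import cv2
a=cv2.imread("pics/w1.png")[30:250,210:370]; cv2.imwrite("pics/w1z.png",cv2.resize(a,None,fx=4,fy=2.7*1,interpolation=cv2.INTER_CUBIC))
a=cv2.imread("pics/w1.png")[100:220,220:340]; cv2.imwrite("pics/w1zz.png",cv2.resize(a,None,fx=5,fy=5,interpolation=cv2.INTER_CUBIC))
```

```text
(no output)
```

View pics/w1zz.png

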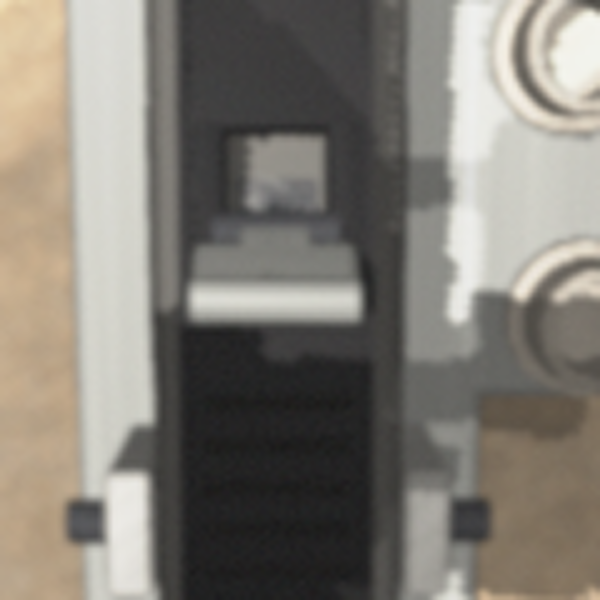

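View pics/w1z.png

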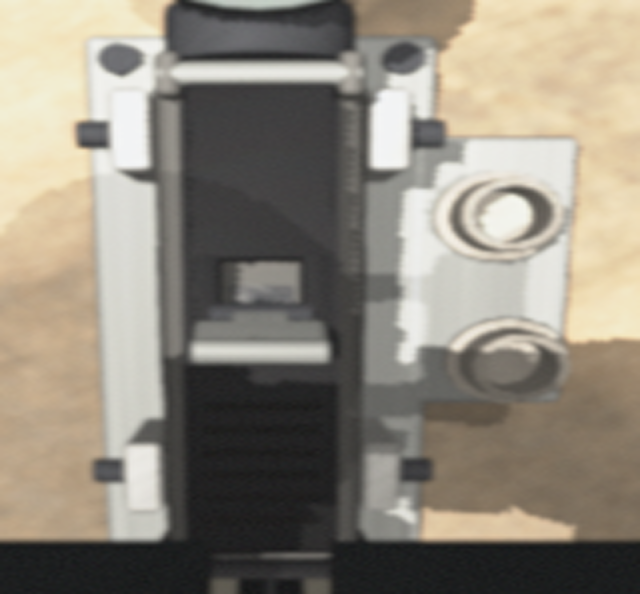

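Run:
```python
from h import *
from scipy.optimize import least_squares
S={c:ctrl.snapshot(c) for c in ["scene","side"]}
o=ctrl.get_obs(); S["wrist"]=wcam(ctrl.snapshot("wrist"),o)
T="tip"
D=[("scene",[125,0,107],[309.25,174.9]),("scene",[-140,50,12],[271,290.5]),("scene",[-140,-50,12],[332.5,294]),
("side",[125,0,107],[247.25,162]),("side",[-140,50,12],[267,276]),("side",[-140,-50,12],[313,264]),("side",[100,50,12],[232.5,208]),
("wrist",[100,50,12],[232.5,44.1]),("wrist",[100,-50,12],[319.3,44.8]),
("scene",T,[308,192.7]),("side",T,[269.25,185.75]),("wrist",T,[275,160.2])]
def f(p):
    a=p[3]-.5; tip=[-10+31*np.sin(a),0,104+31*np.cos(a)]
    return np.concatenate([(proj(S[c],s2w(p,tip if P is T else P))[0]-u) for c,P,u in D])
r=least_squares(f,[0.6,0.18,-.7,0.1],loss="soft_l1");p=r.x
print(p,np.degrees(p[2]));print(np.round(f(p).reshape(-1,2),1))
np.save("p2.npy",p)
Rm=R.from_euler('z',p[2]).as_matrix()
print("tcp in sander",(Rm.T@(o["tool_pos"]-[p[0],p[1],0]))*1000,o["clock"])
```

```text
[ 0.59257609  0.1859333  -0.72532473  0.22751949] -41.558045566422734
[[-0.5 -0.9]
 [-1.  -0.3]
 [-0.   0.4]
 [-0.8 -0.7]
 [-0.5  0.9]
 [ 1.8 -0.2]
 [-2.1 -1.5]
 [-0.1  0.6]
 [ 1.7 -0.4]
 [-0.8 -1.2]
 [-0.6 -1.5]
 [ 1.6  0.8]]
tcp in sander [-52.14029659  -1.81137486 278.26710113] 6.05
```

Emit:
jog_arm(commands=[{"x": 0,"y": -0.2,"z": 4,"roll": 0},{"x": 0,"y": 0,"z": 4,"roll": 0},{"x": 0,"y": 0,"z": 4,"roll": 0},{"x": 0,"y": 0,"z": 2.5,"roll": 0},{"x": 0,"y": 0,"z": 1.2,"roll": 0},{"x": 0,"y": 0,"z": 0,"roll": 0},{"x": 0,"y": 0,"z": 0,"roll": 0}])

```text
clock: 6.8
tool_pos: [0.5541, 0.2208, 0.121]
orientation: [-179.9, -0.0, -41.7]
force: [0.1, 0.5, 0.5]
opening: 0.0005
```

```bash
cat > look.py <<'E'
import sys
from h import *
p=np.load("p2.npy");n=sys.argv[1]
o=ctrl.get_obs();Rm=R.from_euler('z',p[2]).as_matrix()
print("tcp in sander",np.round((Rm.T@(o["tool_pos"]-[p[0],p[1],0]))*1000,1),o["clock"],o["force"],o["orientation"])
a=ctrl.snapshot("side")["image"][140:260,210:330];b=ctrl.snapshot("wrist")["image"][80:260,190:370]
out=np.hstack([cv2.resize(a,(400,400),interpolation=2),cv2.resize(b,(400,400),interpolation=2)])
cv2.imwrite(f"pics/{n}.png",out[:,:,::-1])
E
python3 look.py l1
```

```text
tcp in sander [-51.9   0.5 121. ] 6.8 [0.13721621 0.49589094 0.50587919] [-1.79904878e+02 -4.42162256e-02 -4.16884621e+01]
```

View pics/l1.png

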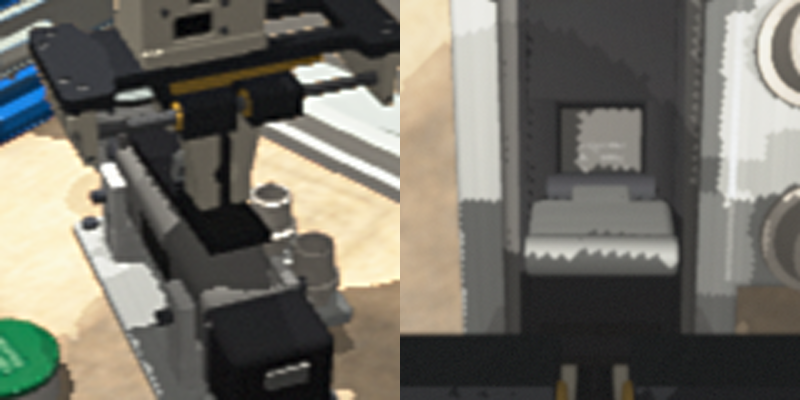

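Emit:
jog_arm(commands=[{"x": 0.8,"y": 0,"z": 0,"roll": 0},{"x": 0.6,"y": 0,"z": 0,"roll": 0},{"x": 0.5,"y": 0,"z": 0,"roll": 0},{"x": 0.5,"y": 0,"z": 0,"roll": 0},{"x": 0.4,"y": 0,"z": 0,"roll": 0},{"x": 0.4,"y": 0,"z": 0,"roll": 0},{"x": 0.3,"y": 0,"z": 0,"roll": 0},{"x": 0,"y": 0,"z": 0,"roll": 0},{"x": 0,"y": 0,"z": 0,"roll": 0}])

```text
clock: 7.8
tool_pos: [0.5793, 0.1966, 0.1193]
orientation: [180.0, -0.0, -41.7]
force: [-0.1, 0.3, -0.1]
opening: 0.0001
```

```bash
python3 look.py l2
```

```text
tcp in sander [-17.1  -0.8 119.3] 7.8 [-0.06835034  0.28977067 -0.12998312] [ 1.79969376e+02 -7.00592498e-03 -4.17136195e+01]
```

View pics/l2.png

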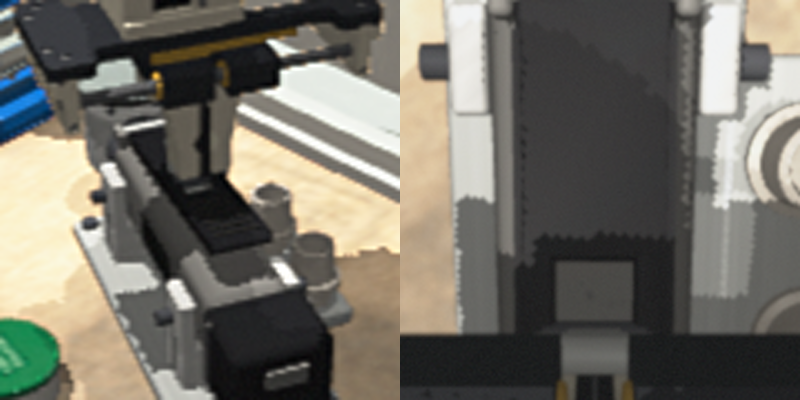

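Emit:
jog_arm(commands=[{"x": 0.2,"y": 0,"z": 0,"roll": 0},{"x": 0.2,"y": 0,"z": 0,"roll": 0},{"x": 0,"y": 0,"z": 0,"roll": 0}])

```text
clock: 8.2
tool_pos: [0.5821, 0.1943, 0.1193]
orientation: [180.0, 0.0, -41.7]
force: [-1.4, 1.3, -1.5]
opening: 0.0002
```

Emit:
jog_arm(commands=[{"x": 0.1,"y": 0,"z": 0,"roll": 0},{"x": 0.1,"y": 0,"z": 0,"roll": 0},{"x": 0,"y": 0,"z": 0,"roll": 0}])

```text
clock: 8.5
tool_pos: [0.5836, 0.1929, 0.1194]
orientation: [180.0, 0.0, -41.7]
force: [-2.6, 0.9, -0.2]
opening: 0.0003
```

Emit:
jog_arm(commands=[{"x": 0.1,"y": 0,"z": 0,"roll": 0},{"x": 0.1,"y": 0,"z": 0,"roll": 0},{"x": 0,"y": 0,"z": 0,"roll": 0}])

```text
clock: 8.8
tool_pos: [0.5853, 0.1916, 0.1196]
orientation: [180.0, -0.0, -41.7]
force: [-1.5, 2.0, -0.6]
opening: 0.0008
```

```bash
python3 look.py l3
```

```text
tcp in sander [ -9.2  -0.6 119.6] 8.8 [-1.47599409  1.9961684  -0.55506644] [ 1.79999455e+02 -4.85655067e-03 -4.17013743e+01]
```

View pics/l3.png

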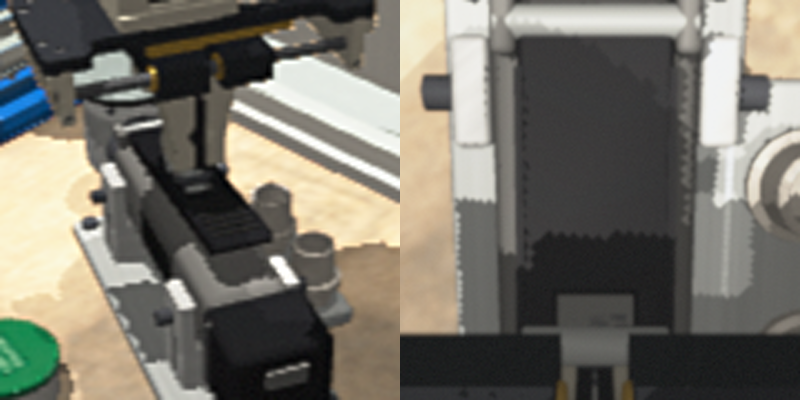

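Emit:
jog_arm(commands=[{"x": 0.1,"y": 0,"z": 0,"roll": 0},{"x": 0.1,"y": 0,"z": 0,"roll": 0},{"x": 0,"y": 0,"z": 0,"roll": 0}])

```text
clock: 9.2
tool_pos: [0.5867, 0.1904, 0.1196]
orientation: [-180.0, 0.0, -41.7]
force: [-2.6, 3.3, -0.2]
opening: 0.0
```

Emit:
jog_arm(commands=[{"x": 0.1,"y": 0,"z": 0,"roll": 0},{"x": 0.1,"y": 0,"z": 0,"roll": 0},{"x": 0,"y": 0,"z": 0,"roll": 0}])

```text
clock: 9.5
tool_pos: [0.5871, 0.19, 0.1194]
orientation: [180.0, 0.1, -41.7]
force: [-7.7, 6.9, 1.1]
opening: 0.0003
```

Emit:
jog_arm(commands=[{"x": -0.5,"y": 0,"z": 0,"roll": 0},{"x": -2,"y": 0,"z": 0,"roll": 0},{"x": -3,"y": 0,"z": -2,"roll": 0},{"x": -2,"y": 0,"z": -4,"roll": 0},{"x": 0,"y": 0,"z": -4,"roll": 0},{"x": 0,"y": 0,"z": 0,"roll": 0},{"x": 0,"y": 0,"z": 0,"roll": 0}])

```text
clock: 10.2
tool_pos: [0.533, 0.2392, 0.2212]
orientation: [-179.8, -0.1, -41.7]
force: [0.0, 0.4, -0.6]
opening: 0.0003
```

```bash
python3 look.py l4
```

```text
tcp in sander [-79.9   0.4 221.2] 10.2 [ 0.00879309  0.40568912 -0.59438796] [-1.79797874e+02 -6.15344432e-02 -4.16851357e+01]
```

View pics/l4.png

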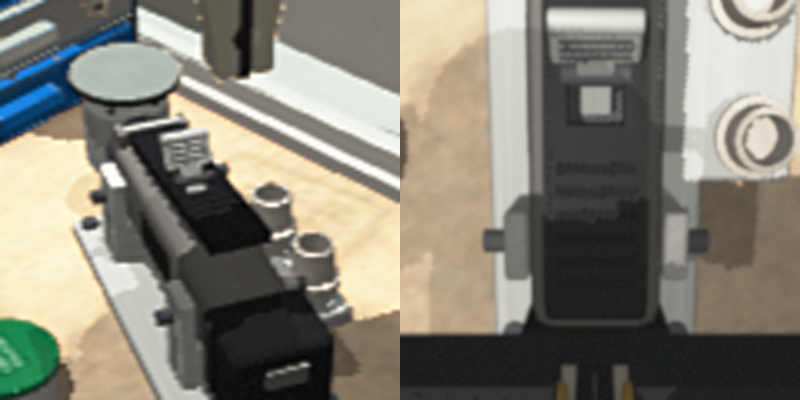

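Emit:
jog_arm(commands=[{"x": 1.7,"y": 0,"z": 3,"roll": 0},{"x": 0,"y": 0,"z": 4,"roll": 0},{"x": 0,"y": 0,"z": 2.5,"roll": 0},{"x": 0,"y": 0,"z": 0.8,"roll": 0},{"x": 0,"y": 0,"z": 0.4,"roll": 0},{"x": 0,"y": 0,"z": 0.4,"roll": 0},{"x": 0,"y": 0,"z": 0.4,"roll": 0},{"x": 0,"y": 0,"z": 0,"roll": 0}])

```text
clock: 11.1
tool_pos: [0.5453, 0.2279, 0.1053]
orientation: [-179.9, -0.0, -41.7]
force: [-2.0, -1.7, 4.2]
opening: 0.0004
```

Emit:
jog_arm(commands=[{"x": 0,"y": 0,"z": 0.3,"roll": 0},{"x": 0,"y": 0,"z": 0.3,"roll": 0},{"x": 0,"y": 0,"z": 0,"roll": 0}])

```text
clock: 11.4
tool_pos: [0.5452, 0.2281, 0.0991]
orientation: [-179.9, -0.0, -41.7]
force: [-3.3, -0.1, 5.0]
opening: 0.0003
```

Emit:
jog_arm(commands=[{"x": 0,"y": 0,"z": 0.2,"roll": 0},{"x": 0,"y": 0,"z": 0.1,"roll": 0},{"x": 0,"y": 0,"z": 0,"roll": 0}])

```text
clock: 11.7
tool_pos: [0.5452, 0.2282, 0.0967]
orientation: [-179.9, -0.0, -41.7]
force: [-5.1, 0.6, 7.3]
opening: 0.0004
```

Emit:
jog_arm(commands=[{"x": 0,"y": 0,"z": 0.1,"roll": 0},{"x": 0,"y": 0,"z": 0.1,"roll": 0},{"x": 0,"y": 0,"z": 0,"roll": 0}])

```text
clock: 12.0
tool_pos: [0.5452, 0.2283, 0.0961]
orientation: [-179.9, -0.0, -41.6]
force: [-9.2, -0.4, 19.5]
opening: 0.0005
```

Emit:
jog_arm(commands=[{"x": 0,"y": 0,"z": 0.05,"roll": 0},{"x": 0,"y": 0,"z": 0,"roll": 0},{"x": 0,"y": 0,"z": 0,"roll": 0},{"x": 0,"y": 0,"z": 0,"roll": 0},{"x": 0,"y": 0,"z": 0,"roll": 0},{"x": 0,"y": 0,"z": 0,"roll": 0},{"x": 0,"y": 0,"z": 0,"roll": 0},{"x": 0,"y": 0,"z": 0,"roll": 0},{"x": 0,"y": 0,"z": 0,"roll": 0},{"x": 0,"y": 0,"z": 0,"roll": 0},{"x": 0,"y": 0,"z": 0,"roll": 0},{"x": 0,"y": 0,"z": 0,"roll": 0}])

```text
clock: 13.2
tool_pos: [0.5453, 0.2282, 0.096]
orientation: [-179.9, -0.0, -41.6]
force: [-10.0, -0.7, 22.1]
opening: 0.0002
```

```bash
python3 look.py l5
```

```text
tcp in sander [-63.4   0.3  96. ] 13.2 [-9.98747072 -0.70868628 22.05968501] [-1.79860266e+02 -3.86772736e-02 -4.16440193e+01]
```

View pics/l5.png

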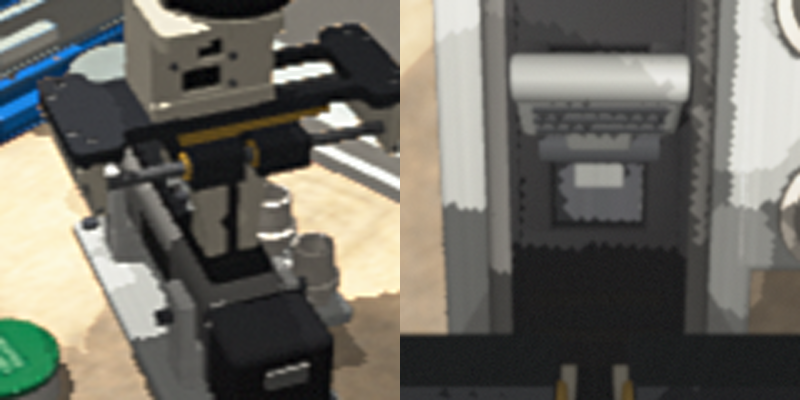

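The paddle lies flat under the fingers. The TCP is at z 96 mm and the stop is stiff. The lever is forward, with its tab at about (600,80) in the right half of the picture. Releasing now.

Emit:
jog_arm(commands=[{"x": 0,"y": 0,"z": 0,"roll": 0},{"x": 0,"y": 0,"z": 0,"roll": 0},{"x": 0,"y": 0,"z": -0.5,"roll": 0},{"x": 0,"y": 0,"z": -0.5,"roll": 0},{"x": 0,"y": 0,"z": -0.6,"roll": 0},{"x": 0,"y": 0,"z": -0.8,"roll": 0},{"x": 0,"y": 0,"z": -3,"roll": 0},{"x": 0,"y": 0,"z": -4,"roll": 0},{"x": -1,"y": 0,"z": -4,"roll": 0},{"x": -1,"y": 0,"z": 0,"roll": 0},{"x": 0,"y": 0,"z": 0,"roll": 0},{"x": 0,"y": 0,"z": 0,"roll": 0}])

```text
clock: 14.5
tool_pos: [0.5295, 0.2408, 0.2263]
orientation: [179.9, 0.0, -41.7]
force: [0.3, 0.2, -0.0]
opening: 0.0006
```

```bash
python3 look.py l6
```

```text
tcp in sander [-83.6  -0.8 226.3] 14.5 [ 0.2845401   0.18916499 -0.02649425] [ 1.79940474e+02  3.38636595e-02 -4.16750513e+01]
```

View pics/l6.png

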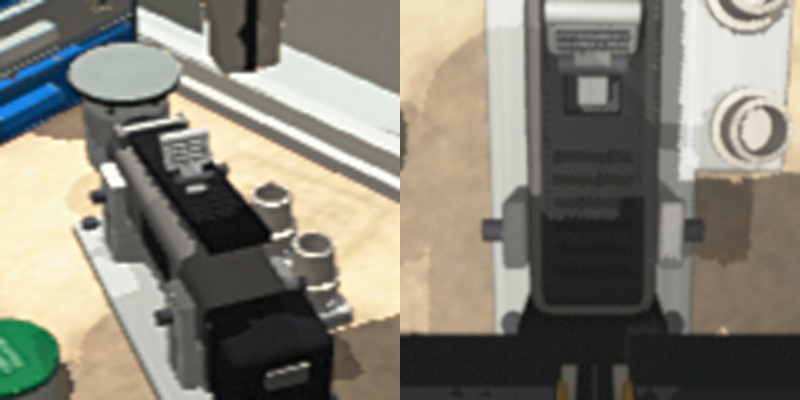

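The side view matches the one before the press: paddle up, lever forward, cups and tin standing where they were.

```bash
python3 -c "
from plant import ctrl
print(ctrl.close_job())"
```

```text
the job is handed in; nothing more can be done
None
```

The test run is done and handed in at about 14.5 s of the 45 s allowed. `close_job` gives no verdict, so what follows rests on force readings and pictures, not on joint readings.

- **Lever:** I pushed its rear face forward with the closed fingers until it hit its stop. The force rose from about 3 to 10 N with almost no further travel. The pictures afterwards show it leaning forward.
- **Paddle:** I pressed it down to a hard stop, with the fingertips at z 96 mm (about 97 mm expected) and about 20 N on them. I held it there for about 1.4 s, then let it rise.
- **Last checks:** With the tool 11 cm clear and no force on it, the side picture looks the same as before the press. The paddle is up and the lever forward. The two shelf cups and the tin stand where they were. The three cups on the left were outside my last pictures, but the arm never went near them.
- **One disagreement:** The lever's stop came about 5 mm further forward than my fit of the sander's position predicted. I did not find out why. I moved the press point about 2 mm forward to allow for it.

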